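# Rehang the seed pan from the drying fork to the spring balance

## Robot

A 6-joint arm with a two-finger parallel gripper is mounted at the origin on a cart in front of the work surface, level with it; the furniture and walls round the work are solid. World frame = base frame: x ahead of the robot, y to its left, z up, the work surface at z = 0. Lengths are in m, angles in rad, forces in N, time in s.
With the tool pointing down it reaches from about 0.325 to 0.85 m from the base axis. Payload 4.4 kg.
Tool frame: the origin (TCP) lies on the mounting face of the last link; the fingertips stand 199 mm ahead of it and the grasp point (between the pads) lies 180 mm ahead of it; z points along the fingers, y is the line along which they close (so a half turn about z gives the same grasp; the last joint's range is limited). The gripper opens to 94 mm and grips with 3 to 60 N. Pads are 16 mm wide; open, the fingers measure 119 mm over their backs; the gripper's body (75 mm by 177 mm) begins 78 mm behind the grasp point.
Start: joints at [-1.341, 0.207, 1.542, -0, 1.393, -0.15], TCP at [0.214, -0.534, 0.405] pointing down, gripper open.
Joint ranges: [-2.73, 2.73], [-0.86, 2.22], [0.23, 2.46], [-1.11, 4.25], [0.08, 2.63], [-2.82, 2.82]. Speed limits (rad/s): [2.79, 2.79, 3.14, 3.14, 3.14, 3.14].

## Interface

Orientations are given as a 3x3 rotation matrix whose columns are the frame's x, y, z axes.
In Python, from rig import manip gives the robot as it stands.
- The arm moves only by the shell command python3 -m crank 'ROWS' [FORCE]. ROWS is JSON, a list that holds one entry, the list of rows, each a list of 7 numbers: the turn, a rotation vector about the tool's x, y, z in rad, then the shift along the tool's x, y, z in m, then the opening, from -1 (shut) to 1 (fully open). A call has 1 to 12 rows; each row shifts and turns the commanded pose from where the row before left it, along the tool's axes as they then stand; what a row does not reach is not made up. A row lasts 1/12 s, in which the tool goes at most 41.7 mm and 7.16 degrees, less where a joint would pass 70% of its speed; a pose out of reach is approached as far as the arm can. A call with a gripper value outside its range is refused whole. The fingers move at their own pace and stop on an object; FORCE is the grip in N (left out, the last holds). Time passes only in rows, so rows that do not move let the fingers close. It gives the time, the measured TCP pose, the force, the opening and the grip force at its end, in the units of the state.
- manip.read_state(): the state, without advancing time (a new reading comes with each control period).
- manip.snapshot(name): name is "side" or "top" or "wrist"; returns the picture (480x640x3 uint8, red, green, blue); there is no depth.
- manip.camera_info(name): a dict with "K" (3x3 intrinsics, pixels), "view" (4x4, takes a point from world to camera coordinates). Camera axes: x right, y down, z forward; pixel columns grow to the right and rows downward; lengths in m; the calibration is good to about 2 mm. The wrist camera is an equidistant fisheye: a pixel r from the principal point sees the ray r / f radians off the axis. A picture is of the moment at which its call begins: read the wrist's pose just before it. camera_info takes no time and is no camera call; for the wrist camera it gives the pose at the moment of the call.
- manip.finish_job(): hands the job in; it is judged then, once.
Trained networks look in the newest picture that a camera, given by its name, has taken for a name from the list of things; names that differ only in an ending like _2 or _b are one class to them, and where a whole thing is asked for, a point or a joint stands for the part that bears it (a point fixed in the world has none). Each returns a list of dicts, best first, with "score" (0 to 1); they miss things now and then, are a little off and sometimes report something else, mostly with a low value. They report only what shows in the picture. A call takes as long as a camera call.
- manip.spot_in(camera, query): "point" ([column, row] in pixels, amid what is visible of it).
- manip.regions_of(camera, query): "mask" (480x640 bool, what is visible of it) and "point" ([column, row] in pixels, amid what is visible of it).
- manip.mark_of(camera, query): "point" ([column, row] in pixels: a listed point, or the origin of a listed thing).
The state is a dict: "clock": time; "joints": joint angles; "qd": joint speeds; "tau": joint torques, N m; "ee_pos": TCP position; "orientation": TCP orientation; "force": force on the tool from outside, world axes, zero at the start; "torque": the same for the moment, N m; "grip_width": finger opening in m; "grip_force": force on a finger pad.
Only numpy, scipy, OpenCV 4.12 (cv2) and the standard library are available. Lean on these libraries where they do the work, as an engineer would, in place of code of your own. Each camera call takes 0.05 s, during which the arm holds its last target. There are 200 camera calls.

## Task

The dried seed is to be weighed: take the hanging pan with its open dish off the green drying stand's fork by its black handle and hang it by its bar in the fork of the spring balance, keeping it level and never setting it down on the way. The balance is delicate and its clamped fork is only roughly located, so find it gently by feel, do not push it about or press the balance down to its stop, and let the balance take the pan's whole weight before you let go of the handle. Leave the things lying round the stands where they are.

Things in the scene. Friction and masses are not known exactly. Their poses are not given: they have to be found in the camera images.
- pan: Hanging pan: round aluminium pan, 101 mm across, 10 mm high, in a wire stirrup that lies in its y-z plane and carries a black handle on top. Origin at the centre of the pan's underside, z up (upright when it hangs). Pan, stirrup and handle weigh 170 to 310 g, differently each time.
- pan_bar (a point): Middle of the stirrup's bar: round steel wire 6 mm thick, straight for 89 mm along y, its axis 145 mm above the pan's underside; its ends bend down into the stirrup's upright wires at y = +-52.5 mm. Axes as the pan's.
- pan_handle (a point): Centre of the pan's black handle: 14 mm thick along x, 32 mm wide along y, 42 mm high, 228 mm above the pan's underside and 83 mm above the bar, on a 5 x 14 mm strap that rises from the middle of the bar. Axes as the pan's.
- seed_dish: Clear open petri dish with counted seed, 90 mm across, 15 mm high, 18 g, standing loose in the pan with a few mm of play, its underside 3 mm above the pan's. Origin at the centre of its underside, z up.
- drying_stand: Drying stand, fixed: green foot (150 x 90 x 14 mm, reaching 115 mm in front of the post), steel post 252 mm high, a cross rod and at its front a fixed fork in which the pan's bar lies. Origin at the foot of the post on the table, z up; x points back, from the fork to the post.
- drying_seat (a point): Axis of a bar seated in the drying fork, 130 mm in front of the post, 205 mm up; axes as the stand's. Fork: two upright J-hooks of 6 mm wire, 44 mm apart in y, open upward, and behind them (+x) an upright plate 56 mm wide. Slot between hook fronts and plate 8.5 mm. Hook tips lean forward, end 14 mm above the seat: the bar must rise 17 mm to pass over them to -x. Plate ends 48 mm above the seat.
- balance_stand: Balance stand, fixed: grey foot and post, sizes as the drying stand's. A boss head on the post holds a cross rod, on whose front end sits a spring balance: white case 78 mm wide, 96 mm high, 30 mm deep, with a paper scale and on its front a sprung fork of the same shape and sizes as the drying fork. Origin at the foot of the post on the table, z up; x points back, from the fork to the post.
- balance_about (a point): Point fixed to the balance stand, 130 mm in front of the post, 205 mm up, axes as the stand's: about where a bar seated in the unloaded fork has its axis. Boss and rod are clamped by hand, so the true seat is off by up to 18 mm along x and up to 10 mm in height (not measured; y is true). Plate and case end 48 mm above the true seat; the plate's face is 4 mm, the case 9 mm behind it.
- balance (a joint): How far the balance's fork has sunk on its spring, in m: 0 unloaded, grows downward, end stop at 0.028. The spring gives 180 N per m (1 N sinks it 5.6 mm), so pan and dish hang at about 0.010 to 0.018; 0.022 and more overloads it, and the fork must not be pushed with over 7 N any way. A red pointer beside the paper scale moves with it.
- brush: Flat brush with wooden handle and black bristles, 171 x 35 x 16 mm, lying on the table; bystander. Origin under its middle.
- forceps: Steel forceps, 126 x 13 x 11 mm, lying on the table; bystander. Origin under its middle.
- empty_dish: Empty clear petri dish, 90 mm across, 15 mm high, on the table; bystander. Origin at the centre of its underside.
- jar: Sample jar with red lid, 60 mm across, 78 mm high, standing on the table; bystander. Origin at the centre of its underside.

How it is judged:
By the outcome, as a careful person would: the job done as asked, in the order asked, and still so for the second after the job is handed in, with the robot touching nothing.
It also fails if it takes over 58 s, if anything falls off the work surface, if the arm or the gripper's body presses on something with over 40 N, if the wrist force passes 120 N, or if a joint passes its speed limit or range.

## Working session

There is one attempt and no reset: what is moved stays moved. The work goes in short steps, Python scripts to look and compute and a shell command to move; the robot and the scene stay as the last step left them, time stands still between calls to the robot, and variables do not carry over. Pictures are saved under pics/ and viewed, at most 11 in all, crops included, and the job is handed in when it is done.

```bash
ls; mkdir -p pics; cat > h.py <<'E'
import numpy as np, cv2
from rig import manip
def ray(cam,p):
    i=manip.camera_info(cam);K=np.array(i["K"]);V=np.array(i["view"])
    d=np.linalg.inv(K)@[p[0],p[1],1]
    R=V[:3,:3];return -R.T@V[:3,3],R.T@(d/np.linalg.norm(d))
def tri(ps):
    A=np.zeros((3,3));b=np.zeros(3);L=[]
    for c,p in ps:
        o,d=ray(c,p);M=np.eye(3)-np.outer(d,d);A+=M;b+=M@o;L.append((o,d))
    x=np.linalg.solve(A,b)
    return x,[np.linalg.norm(np.cross(x-o,d)) for o,d in L]
def proj(cam,X):
    i=manip.camera_info(cam);K=np.array(i["K"]);V=np.array(i["view"])
    c=V[:3,:3]@X+V[:3,3];p=K@c;return p[:2]/p[2]
E
python3 - <<'E'
from h import *
for c in ["side","top"]:
    im=manip.snapshot(c);cv2.imwrite(f"pics/{c}0.png",im[:,:,::-1])
    print(c,np.array(manip.camera_info(c)["view"]).round(3).tolist(),np.array(manip.camera_info(c)["K"]).round(0).tolist())
P={}
for q in ["pan","pan_bar","pan_handle","seed_dish","drying_stand","drying_seat","balance_stand","balance_about","brush","forceps","empty_dish","jar"]:
    for c in ["side","top"]:
        r=manip.mark_of(c,q)
        if r: P[q,c]=r[0]["point"]
        print(q,c,[(np.round(x["point"]).tolist(),round(x["score"],2)) for x in r[:2]])
    if (q,"side") in P and (q,"top") in P:
        x,e=tri([(c,P[q,c]) for c in ["side","top"]]);print("  ",x.round(3),np.round(e,4))
s=manip.read_state();print(s["clock"],s["orientation"])
E
```

```text
pics
side [[0.979, -0.205, 0.009, -0.568], [-0.126, -0.637, -0.761, 0.315], [0.161, 0.744, -0.649, 0.911], [0.0, 0.0, 0.0, 1.0]] [[583.0, 0.0, 321.0], [0.0, 583.0, 234.0], [0.0, 0.0, 1.0]]
top [[0.016, -1.0, 0.004, 0.1], [-0.979, -0.016, -0.202, 0.607], [0.202, -0.001, -0.979, 0.948], [0.0, 0.0, 0.0, 1.0]] [[473.0, 0.0, 325.0], [0.0, 473.0, 237.0], [0.0, 0.0, 1.0]]
pan side [([339.0, 312.0], 0.23)]
pan top [([225.0, 247.0], 0.56)]
   [ 0.681  0.398 -0.308] [0.0339 0.0339]
pan_bar side [([286.0, 171.0], 0.61)]
pan_bar top [([207.0, 234.0], 0.69), ([195.0, 222.0], 0.67)]
   [0.579 0.325 0.202] [0.0011 0.0011]
pan_handle side [([284.0, 130.0], 0.89)]
pan_handle top [([195.0, 226.0], 0.92), ([323.0, 269.0], 0.58)]
   [0.576 0.324 0.293] [0.0028 0.0028]
seed_dish side [([286.0, 227.0], 0.72), ([220.0, 299.0], 0.39)]
seed_dish top [([224.0, 248.0], 0.62)]
   [0.576 0.321 0.067] [0.0009 0.0009]
drying_stand side [([345.0, 237.0], 0.65)]
drying_stand top [([231.0, 196.0], 0.74)]
   [0.703 0.322 0.021] [0.0021 0.0021]
drying_seat side [([284.0, 168.0], 0.61)]
drying_seat top [([211.0, 235.0],
[... 197 characters left out ...]
1.0, 244.0], 0.95)]
balance_about top [([323.0, 269.0], 0.59)]
   [0.518 0.112 0.211] [0.0021 0.0021]
brush side [([219.0, 302.0], 0.66), ([338.0, 314.0], 0.28)]
brush top [([277.0, 320.0], 0.93)]
   [ 0.426  0.211 -0.007] [0.0046 0.0046]
forceps side [([285.0, 171.0], 0.53), ([297.0, 438.0], 0.5)]
forceps top [([226.0, 244.0], 0.59), ([423.0, 281.0], 0.49)]
   [0.563 0.284 0.232] [0.0089 0.0089]
empty_dish side []
empty_dish top []
jar side [([389.0, 281.0], 0.87)]
jar top [([290.0, 171.0], 0.61)]
   [0.767 0.192 0.004] [0.0061 0.0061]
1.3 [[ 9.28362524e-01  3.71675966e-01 -4.40287118e-06]
 [ 3.71675966e-01 -9.28362524e-01  3.14437856e-07]
 [-3.97059161e-06 -1.92835372e-06 -1.00000000e+00]]
```

View pics/side0.png

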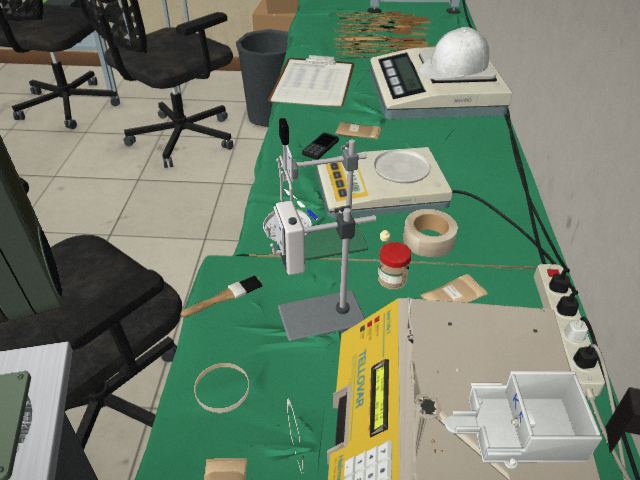

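View pics/top0.png

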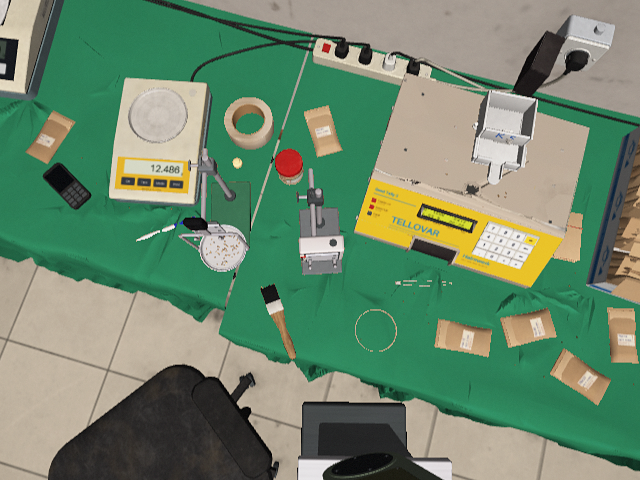

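```bash
python3 - <<'E'
import cv2,numpy as np
a=cv2.imread("pics/top0.png")[140:285,172:357];cv2.imwrite("pics/tc.png",cv2.resize(a,None,fx=4,fy=4,interpolation=cv2.INTER_CUBIC))
a=cv2.imread("pics/side0.png")[112:342,240:410];cv2.imwrite("pics/sc.png",cv2.resize(a,None,fx=2.6,fy=2.6,interpolation=cv2.INTER_CUBIC))
from h import *
print(manip.camera_info("wrist"))
E
```

```text
{'K': array([[371.64829954,   0.        , 319.93841934],
       [  0.        , 371.64829954, 242.37184221],
       [  0.        ,   0.        ,   1.        ]]), 'view': array([[ 3.72727861e-01, -9.27940565e-01,  5.00047336e-04,
        -5.76419305e-01],
       [-8.91353829e-01, -3.57882060e-01,  2.78224338e-01,
        -2.88482201e-02],
       [-2.57996691e-01, -1.04147681e-01, -9.60515990e-01,
         3.92986996e-01],
       [ 0.00000000e+00,  0.00000000e+00,  0.00000000e+00,
         1.00000000e+00]])}
```

View pics/tc.png

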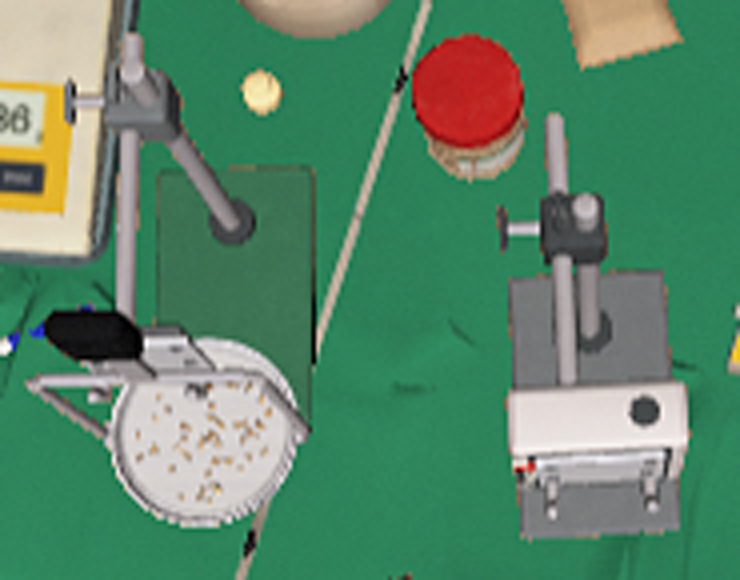

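View pics/sc.png

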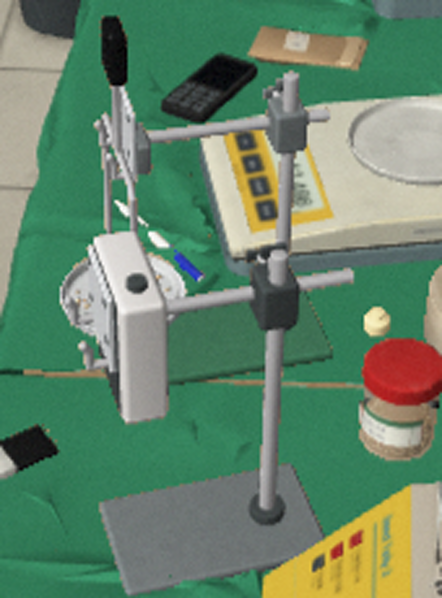

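```bash
cat >> h.py <<'E'
def atz(cam,p,z):
    o,d=ray(cam,p);return o+d*(z-o[2])/d[2]
T=lambda u,v:("top",(172+u/4,140+v/4))
S=lambda u,v:("side",(240+u/2.6,112+v/2.6))
E
python3 - <<'E'
from h import *
for n,c in {"green":[(160,172),(314,167),(311,430)],"grey":[(510,280),(665,271),(680,528),(522,538)]}.items():
    X=[atz(*T(*p),0.014) for p in c];print(n,np.round(X,4).tolist())
    print([ (np.linalg.norm(b-a).round(4),np.degrees(np.arctan2(b[1]-a[1],b[0]-a[0])).round(1)) for a,b in zip(X,X[1:]+X[:1])])
print("posts",atz(*T(232,222),0.02),atz(*T(595,330),0.02),atz(*S(266,505),0.02))
print("posttop",atz(*T(133,42),.252),atz(*T(587,205),.252),tri([T(587,205),S(277,258)]),tri([T(133,42),S(292,76)]))
for t in [(650,510),(652,482)]: print("hook",tri([T(*t),S(85,352)]))
print("handle top", tri([T(65,330),S(108,22)]))
print("plate/case corner",tri([T(683,387),S(158,255)]),tri([T(512,392),S(122,236)]), tri([T(687,440),S(120,290)]))
print("rod dry",tri([T(127,320),S(150,133)]))
print("bar ends", tri([T(32,382),S(100,122)]),tri([T(305,432),S(134,200)]),atz(*T(32,382),.2), atz(*T(262,377),.205))
print([proj("top",np.array(p)) for p in ([.574,.32,.205],)])
E
```

```text
green [[0.7372, 0.3692, 0.014], [0.7417, 0.2814, 0.014], [0.5887, 0.2758, 0.014]]
[(np.float64(0.088), np.float64(-87.1)), (np.float64(0.1531), np.float64(-177.9)), (np.float64(0.1754), np.float64(32.2))]
grey [[0.6768, 0.1674, 0.014], [0.6836, 0.0798, 0.014], [0.5373, 0.0701, 0.014], [0.5303, 0.1569, 0.014]]
[(np.float64(0.0879), np.float64(-85.6)), (np.float64(0.1466), np.float64(-176.2)), (np.float64(0.0871), np.float64(94.6)), (np.float64(0.1468), np.float64(4.1))]
posts [0.70641635 0.32517478 0.02      ] [0.64711973 0.11879268 0.02      ] [0.64885125 0.12789603 0.02      ]
posttop [0.72061113 0.32588271 0.252     ] [0.64818707 0.12155463 0.252     ] (array([0.64710112, 0.12155379, 0.25312255]), [np.float64(0.0007062724167319771), np.float64(0.000706272416731914)]) (array([0.71247049, 0.32414969, 0.25704773]), [np.float64(0.005688371319983411), np.float64(0.005688371319983511)])
hook (array([0.51913464, 0.09164038, 0.22257068]), [np.float64(0.0014063573495351196), np.float64(0.0014063573495352172)])
hook (array([0.5251092 , 0.09078054, 0.22442917]), [np.float64(0.0047501964242245
[... 314 characters left out ...]
0.55787438, 0.15168588, 0.26193648]), [np.float64(0.003811227690551159), np.float64(0.0038112276905512797)]) (array([0.54035637, 0.07796706, 0.27895518]), [np.float64(0.0010965871471886831), np.float64(0.001096587147188765)])
rod dry (array([0.60220318, 0.32956123, 0.21538446]), [np.float64(0.0005750713858202176), np.float64(0.000575071385820157)])
bar ends (array([0.57361549, 0.37489862, 0.20020683]), [np.float64(0.0016615932997555184), np.float64(0.001661593299755554)]) (array([0.5642173 , 0.24639669, 0.21590734]), [np.float64(0.012718313385729393), np.float64(0.012718313385729223)]) [0.5753537  0.37508213 0.2       ] [0.57841492 0.26893095 0.205     ]
[array([209.35581543, 236.15923382])]
```

```bash
R='[0,0,-0.1025,0,0,-0.0129,0]'; python3 -m crank '[[[0,0,-0.1025,0,0,-0.0129,0],[0,0,-0.1025,0,0,-0.0129,0],[0,0,-0.1025,0,0,-0.0129,0],[0,0,-0.1025,0,0,-0.0129,0],[0,0,-0.1025,0,0,-0.0129,0],[0,0,-0.1025,0,0,-0.0129,0],[0,0,-0.1025,0,0,-0.0129,0],[0,0,-0.1025,0,0,-0.0129,0],[0,0,-0.1025,0,0,-0.0129,0],[0,0,-0.1025,0,0,-0.0129,0],[0,0,-0.1025,0,0,-0.0129,0],[0,0,-0.1025,0,0,-0.0129,0]]]'
cat >> h.py <<'E'
def to(X,yaw):
    "needed shift (tool axes) to TCP X, and turn about tool z, for tool y at yaw deg"
    s=manip.read_state();R=np.array(s["orientation"]);y=np.radians(yaw)
    W=np.array([[-np.sin(y),np.cos(y),0],[np.cos(y),np.sin(y),0],[0,0,-1]]).T
    from scipy.spatial.transform import Rotation as Q
    print("clk",round(s["clock"],2),"pos",np.round(s["ee_pos"],4),"F",np.round(s["force"],2),"w",round(s["grip_width"],4),"gf",round(s["grip_force"],1))
    print("shift",np.round(R.T@(np.array(X)-s["ee_pos"]),4),"turn",np.round(Q.from_matrix(R.T@W).as_rotvec(),4),"joints",np.round(s["joints"],2))
E
python3 -c "
from h import *
to([.575,.324,.56],2.3)"
```

```text
clock: 2.3
ee_pos: [0.2137, -0.5338, 0.5601]
orientation: [[-0.045, 0.999, 0.0], [0.999, 0.045, 0.0], [0.0, 0.0, -1.0]]
force: [-0.0, 0.4, -0.8]
grip_width: 0.0472
grip_force: 0.0
clk 2.3 pos [ 0.2137 -0.5338  0.5601] F [-0.04  0.41 -0.83] w 0.0472 gf 0.0
shift [8.406e-01 3.996e-01 1.000e-04] turn [ 0.     -0.      0.0049] joints [-1.34  0.13  1.31  0.    1.7  -1.39]
```

```bash
for i in 1 2; do :; done; python3 -m crank '[[[0,0,0,0.035,0.0166,0,0],[0,0,0,0.035,0.0166,0,0],[0,0,0,0.035,0.0166,0,0],[0,0,0,0.035,0.0166,0,0],[0,0,0,0.035,0.0166,0,0],[0,0,0,0.035,0.0166,0,0],[0,0,0,0.035,0.0166,0,0],[0,0,0,0.035,0.0166,0,0],[0,0,0,0.035,0.0166,0,0],[0,0,0,0.035,0.0166,0,0],[0,0,0,0.035,0.0166,0,0],[0,0,0,0.035,0.0166,0,0]]]' >/dev/null
python3 -m crank '[[[0,0,0,0.035,0.0166,0,0],[0,0,0,0.035,0.0166,0,0],[0,0,0,0.035,0.0166,0,0],[0,0,0,0.035,0.0166,0,0],[0,0,0,0.035,0.0166,0,0],[0,0,0,0.035,0.0166,0,0],[0,0,0,0.035,0.0166,0,0],[0,0,0,0.035,0.0166,0,0],[0,0,0,0.035,0.0166,0,0],[0,0,0,0.035,0.0166,0,0],[0,0,0.0049,0.02,0.01,0,0],[0,0,0,0,0,0,0]]]'
cat >> h.py <<'E'
def fray(p,info):
    K=np.array(info["K"]);V=np.array(info["view"]);u=(np.array(p)-K[:2,2])/K[0,0];r=np.linalg.norm(u)
    d=np.r_[np.sin(r)*u/max(r,1e-9),np.cos(r)];R=V[:3,:3];return -R.T@V[:3,3],R.T@d
def fz(p,info,z):
    o,d=fray(p,info);return o+d*(z-o[2])/d[2]
def fproj(X,info):
    K=np.array(info["K"]);V=np.array(info["view"]);c=V[:3,:3]@X+V[:3,3];t=np.arctan2(np.linalg.norm(c[:2]),c[2]);u=c[:2]/np.linalg.norm(c[:2])
    return K[:2,2]+K[0,0]*t*u
E
python3 - <<'E'
from h import *
to([.575,.324,.56],2.3)
i=manip.camera_info("wrist");im=manip.snapshot("wrist");cv2.imwrite("pics/w1.png",im[:,:,::-1])
for q,z in [("pan_handle",.288),("pan_bar",.205),("drying_seat",.205),("drying_stand",0),("balance_stand",0),("balance_about",.205)]:
    for r in manip.mark_of("wrist",q)[:2]: print(q,np.round(r["point"]),round(r["score"],2),fz(r["point"],i,z).round(4))
r=manip.regions_of("wrist","pan_handle")
if r:
    ys,xs=np.nonzero(r[0]["mask"]);print("mask",xs.min(),xs.max(),ys.min(),ys.max())
E
```

```text
clock: 4.3
ee_pos: [0.5578, 0.2744, 0.5578]
orientation: [[-0.04, 0.999, -0.001], [0.999, 0.04, 0.001], [0.001, -0.001, -1.0]]
force: [0.2, 0.0, 0.1]
grip_width: 0.0468
grip_force: 0.0
clk 4.3 pos [0.5578 0.2744 0.5578] F [0.16 0.01 0.14] w 0.0468 gf 0.0
shift [ 0.0489  0.0192 -0.0022] turn [-0.0015 -0.0011 -0.0005] joints [0.32 0.24 1.19 0.   1.71 0.28]
pan_handle [353. 183.] 0.92 [0.5792 0.3252 0.288 ]
pan_bar [345. 173.] 0.89 [0.5793 0.3238 0.205 ]
drying_stand [421. 165.] 0.77 [0.7063 0.3248 0.    ]
drying_stand [371. 293.] 0.45 [0.6464 0.1194 0.    ]
balance_stand [371. 292.] 0.64 [0.6459 0.1206 0.    ]
balance_about [281. 367.] 0.59 [0.5229 0.1161 0.205 ]
mask 299 375 113 230
```

View pics/w1.png

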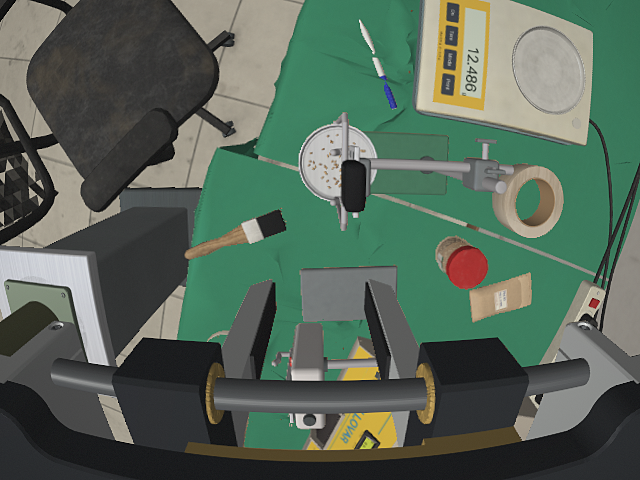

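```bash
python3 -m crank '[[[0,0,0,0.0242,0.0112,0.009,0],[0,0,0,0.0242,0.0112,0.009,0],[0,0,0,0,0,0,0],[0,0,0,0,0,0,0]]]' >/dev/null
python3 - <<'E'
from h import *
to([.578,.3235,.479],2.3)
i=manip.camera_info("wrist");im=manip.snapshot("wrist");cv2.imwrite("pics/w2.png",im[:,:,::-1])
for q,z in [("pan_handle",.288),("pan_bar",.205),("drying_stand",0),("balance_stand",0)]:
    for r in manip.mark_of("wrist",q)[:1]: print(q,np.round(r["point"]),round(r["score"],2),fz(r["point"],i,z).round(4))
s=manip.snapshot("side");t=manip.snapshot("top")
for q in ["pan_handle","pan_bar"]: 
    a=[manip.mark_of(c,q) for c in ("side","top")]
    if all(a): print(q,tri([(c,x[0]["point"]) for c,x in zip(("side","top"),a)]))
E
```

```text
clk 5.03 pos [0.5778 0.3198 0.5401] F [-0.83  0.41 -0.46] w 0.0467 gf 0.0
shift [0.0038 0.0005 0.0611] turn [-0.0024  0.0012 -0.0046] joints [ 0.37  0.33  1.11 -0.    1.7   0.34]
pan_handle [323. 252.] 0.82 [0.5807 0.3255 0.288 ]
pan_bar [322. 223.] 0.56 [0.5806 0.3255 0.205 ]
drying_stand [407. 190.] 0.8 [0.7028 0.3307 0.    ]
balance_stand [362. 322.] 0.8 [0.6524 0.1189 0.    ]
pan_handle (array([0.57793198, 0.32825739, 0.28476655]), [np.float64(0.0022574431273025505), np.float64(0.002257443127302614)])
pan_bar (array([0.5768936 , 0.3230184 , 0.20585566]), [np.float64(0.0017900289974667831), np.float64(0.0017900289974667283)])
```

View pics/w2.png

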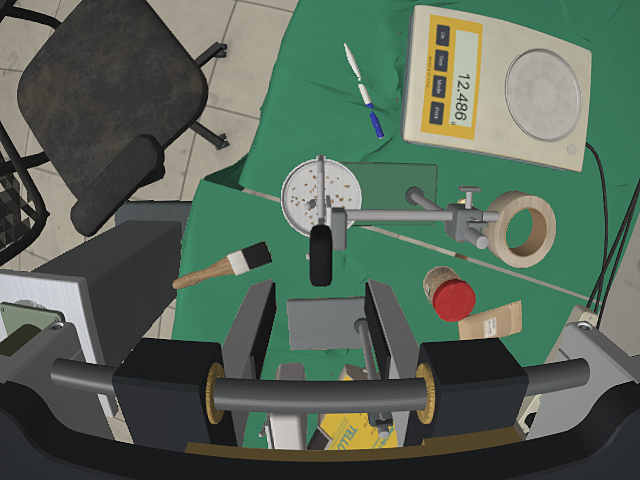

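```bash
python3 -m crank '[[[0,0,0,0.005,0.0012,0.015,0],[0,0,0,0,0,0.016,0],[0,0,0,0,0,0.015,0],[0,0,0,0,0,0.015,0],[0,0,0,0,0,0,0],[0,0,0,0,0,0,0],[0,0,0,0,0,0,0]]]' 
python3 - <<'E'
from h import *
to([.579,.3255,.479],2.3)
E
```

```text
clock: 6.17
ee_pos: [0.5789, 0.3248, 0.4815]
orientation: [[-0.035, 0.999, 0.001], [0.999, 0.035, 0.001], [0.001, 0.001, -1.0]]
force: [0.3, 0.4, 1.4]
grip_width: 0.0473
grip_force: 0.0
clk 6.17 pos [0.5789 0.3248 0.4815] F [0.34 0.42 1.42] w 0.0473 gf 0.0
shift [0.0007 0.0001 0.0025] turn [ 0.0013 -0.0005 -0.0051] joints [0.38 0.35 1.2  0.   1.59 0.35]
```

```bash
python3 -m crank '[[[0,0,-0.004,0,0,0.002,-0.5],[0,0,0,0,0,0,-0.6],[0,0,0,0,0,0,-0.7],[0,0,0,0,0,0,-1],[0,0,0,0,0,0,-1],[0,0,0,0,0,0,-1],[0,0,0,0,0,0,-1]]]' 25
python3 - <<'E'
from h import *
to([.579,.3255,.479],2.3)
E
```

```text
clock: 6.75
ee_pos: [0.5785, 0.3248, 0.4787]
orientation: [[-0.039, 0.999, -0.0], [0.999, 0.039, 0.0], [0.0, -0.0, -1.0]]
force: [-0.1, -0.1, 1.6]
grip_width: 0.0139
grip_force: 25.0
clk 6.75 pos [0.5785 0.3248 0.4787] F [-0.06 -0.07  1.56] w 0.0139 gf 25.0
shift [ 0.0007  0.0005 -0.0003] turn [-0.0003 -0.0001 -0.001 ] joints [0.38 0.35 1.21 0.   1.58 0.34]
```

```bash
python3 -m crank '[[[0,0,0,0,0,-0.002,-1],[0,0,0,0,0,-0.003,-1],[0,0,0,0,0,-0.004,-1],[0,0,0,0,0,-0.005,-1],[0,0,0,0,0,-0.006,-1],[0,0,0,0,0,-0.006,-1],[0,0,0,0,0,-0.006,-1],[0,0,0,0,0,-0.004,-1],[0,0,0,0,0,-0.002,-1],[0,0,0,0,0,0,-1],[0,0,0,0,0,0,-1],[0,0,0,0,0,0,-1]]]'
python3 - <<'E'
from h import *
to([.51,.3,.53],2.3)
for k in range(4):
    s=manip.snapshot("top");print(np.round(manip.read_state()["force"],2))
s=manip.snapshot("side");cv2.imwrite("pics/s2.png",s[:,:,::-1])
E
```

```text
clock: 7.75
ee_pos: [0.5787, 0.3248, 0.5162]
orientation: [[-0.039, 0.999, -0.0], [0.999, 0.039, -0.0], [-0.0, -0.0, -1.0]]
force: [0.1, 0.4, -1.7]
grip_width: 0.0137
grip_force: 25.0
clk 7.75 pos [0.5787 0.3248 0.5162] F [ 0.15  0.38 -1.66] w 0.0137 gf 25.0
shift [-0.0221 -0.0696 -0.0138] turn [-0.0001  0.0001 -0.001 ] joints [ 0.38  0.34  1.15 -0.    1.65  0.34]
[ 0.15  0.42 -2.  ]
[-0.16  0.42 -2.73]
[-0.32 -0.71 -3.19]
[-0.7  -0.77 -2.24]
```

```bash
python3 - <<'E'
from h import *
for t,s in [((687,445),(120,298)),((684,388),(162,290)),((513,392),(122,235)),((510,452),(92,243))]:
    x,e=tri([T(*t),S(*s)]); d=x-[.6475,.121,0];c,n=np.cos(.07),np.sin(.07);print(x.round(4),np.round(e[0],4),"local",round(c*d[0]+n*d[1],4),round(-n*d[0]+c*d[1],4))
E
python3 -m crank '[[[0,0,0,0,-0.003,0,-1],[0,0,0,0,-0.006,-0.002,-1],[0,0,0,0,-0.010,-0.002,-1],[0,0,0,0,-0.015,-0.002,-1],[0,0,0,0,-0.02,-0.002,-1],[0,0,0,0,-0.02,-0.002,-1],[0,0,0,0,-0.02,0,-1],[0,0,0,0,-0.015,0,-1],[0,0,0,0,-0.010,0,-1],[0,0,0,0,-0.005,0,-1],[0,0,0,0,-0.002,0,-1],[0,0,0,0,0,0,-1]]]'
```

```text
[0.5397 0.0777 0.2731] 0.0015 local -0.1105 -0.0357
[0.5643 0.0792 0.2738] 0.002 local -0.0859 -0.0359
[0.5577 0.1512 0.2631] 0.0037 local -0.0874 0.0364
[0.5359 0.1521 0.2582] 0.0006 local -0.1092 0.0389
clock: 9.0
ee_pos: [0.4526, 0.3198, 0.5268]
orientation: [[-0.039, 0.999, 0.001], [0.999, 0.039, 0.0], [0.0, 0.001, -1.0]]
force: [1.0, 0.0, -2.9]
grip_width: 0.0136
grip_force: 25.0
```

```bash
python3 -m crank '[[[0,0,-0.0026,-0.004,0.001,0,-1],[0,0,-0.0026,-0.010,0.001,0.001,-1],[0,0,-0.0026,-0.017,0.001,0.001,-1],[0,0,-0.0026,-0.023,0.001,0.001,-1],[0,0,-0.0026,-0.027,0.001,0.001,-1],[0,0,-0.0026,-0.027,0.001,0.001,-1],[0,0,-0.0026,-0.027,0.001,0.001,-1],[0,0,-0.0026,-0.024,0.001,0.001,-1],[0,0,-0.0026,-0.020,0.001,0.001,-1],[0,0,-0.0026,-0.015,0.001,0.001,-1],[0,0,-0.0026,-0.010,0.001,0.001,-1],[0,0,-0.0026,-0.005,0.001,0.001,-1]]]' >/dev/null
python3 -m crank '[[[0,0,0,0,0,0.001,-1],[0,0,0,0,0,0,-1],[0,0,0,0,0,0,-1]]]' >/dev/null
python3 - <<'E'
from h import *
i=manip.camera_info("wrist");im=manip.snapshot("wrist");im2=manip.snapshot("side");manip.snapshot("top")
for c in ("wrist","side","top"):
  for q in ["balance_stand","balance_about","pan_bar","pan_handle"]:
    r=manip.mark_of(c,q)[:2];print(c,q,[(np.round(x["point"]),round(x["score"],2), fz(x["point"],i,0 if "stand" in q else .21).round(3) if c=="wrist" else "") for x in r])
F=[]
for k in range(6): manip.snapshot("top");F.append(manip.read_state()["force"])
print(np.mean(F,0),np.std(F,0))
to([.5,.1107,.5137],4)
a=im[:,100:540,::-1];b=im2[90:330,180:420,::-1]
cv2.imwrite("pics/c3.png",np.hstack([cv2.resize(a,(440,480)),cv2.resize(b,(360,360)).copy() if 0 else cv2.copyMakeBorder(cv2.resize(b,(360,360)),0,120,0,0,cv2.BORDER_CONSTANT)]))
E
```

```text
wrist balance_stand [(array([441., 202.]), 0.64, array([ 0.646,  0.12 , -0.   ]))]
wrist balance_about [(array([374., 239.]), 0.79, array([0.52 , 0.116, 0.21 ]))]
wrist pan_bar [(array([320., 252.]), 0.67, array([0.478, 0.102, 0.21 ]))]
wrist pan_handle [(array([319., 300.]), 0.75, array([0.481, 0.06 , 0.21 ])), (array([316., 211.]), 0.49, array([0.473, 0.136, 0.21 ]))]
side balance_stand [(array([341., 314.]), 0.71, ''), (array([248., 298.]), 0.71, '')]
side balance_about [(array([270., 245.]), 0.62, '')]
side pan_bar [(array([239., 233.]), 0.86, '')]
side pan_handle [(array([237., 190.]), 0.95, '')]
top balance_stand []
top balance_about []
top pan_bar [(array([208., 235.]), 0.21, '')]
top pan_handle [(array([290., 174.]), 0.33, '')]
[ 0.01152675  0.01000916 -2.70180258] [0.48684681 0.51061174 0.28614106]
clk 11.3 pos [0.4759 0.1118 0.5144] F [ 0.55  0.11 -2.85] w 0.0136 gf 25.0
shift [-0.0027  0.024   0.0007] turn [-0.     -0.      0.0005] joints [ 0.05 -0.05  1.59  0.    1.6  -0.02]
```

View pics/c3.png

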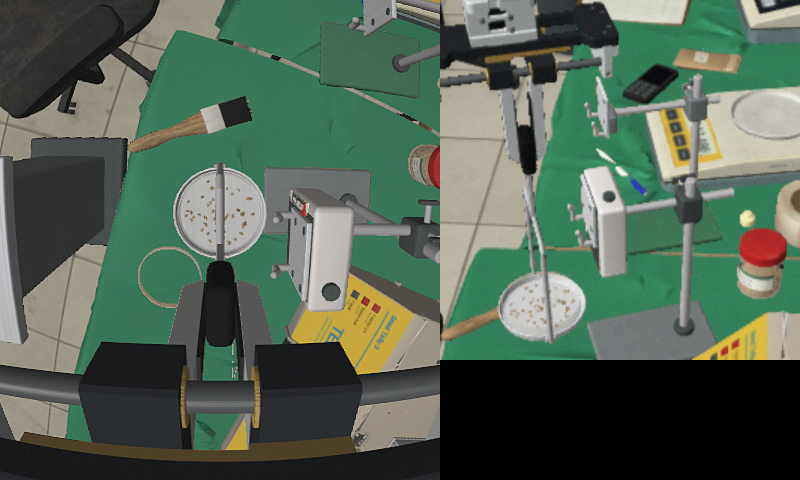

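```bash
python3 - <<'E'
from h import *
i=manip.camera_info("wrist")
for p in [(375,217),(375,270),(389,215),(391,275)]: print(p,[fz(p,i,z).round(4) for z in (.215,.225)])
# nearly-vertical-free check: side+wrist for near hook tip
o1,d1=fray((375,270),i);o2,d2=ray("side",(272.7,247.4))
A=np.stack([d1,-d2],1);t=np.linalg.lstsq(A,o2-o1,rcond=None)[0];print(o1+d1*t[0],o2+d2*t[1])
E
```

```text
(375, 217) [array([0.5187, 0.1345, 0.215 ]), array([0.517 , 0.1365, 0.225 ])]
(375, 270) [array([0.5237, 0.0908, 0.215 ]), array([0.5218, 0.0944, 0.225 ])]
(389, 215) [array([0.5296, 0.1369, 0.215 ]), array([0.5276, 0.1389, 0.225 ])]
(391, 275) [array([0.5375, 0.0873, 0.215 ]), array([0.5352, 0.091 , 0.225 ])]
[0.52244967 0.09323605 0.2216976 ] [0.52069337 0.09315441 0.22140104]
```

```bash
python3 -m crank '[[[0,0,0,-0.001,0.003,0,-1],[0,0,0,-0.001,0.006,0,-1],[0,0,0,-0.001,0.008,0,-1],[0,0,0,0,0.008,0,-1],[0,0,0,0,0.007,0,-1],[0,0,0,0,0.005,0,-1],[0,0,0,0,0.003,0,-1],[0,0,0,0,0.002,0,-1],[0,0,0,0,0.001,0,-1],[0,0,0,0,0,0,-1]]]'
python3 - <<'E'
from h import *
F=[];manip.snapshot("side")
for k in range(6):
    manip.spot_in("side","pan_bar");F.append(manip.read_state()["force"])
print(np.mean(F,0),np.std(F,0));to([.5295,.1126,.5144],4)
E
```

```text
clock: 12.13
ee_pos: [0.5191, 0.1118, 0.5144]
orientation: [[-0.07, 0.998, -0.0], [0.998, 0.07, -0.0], [0.0, -0.0, -1.0]]
force: [1.3, 0.3, -2.2]
grip_width: 0.0142
grip_force: 25.0
[-0.25584776  0.13471372 -2.58844981] [0.62059972 0.4169859  0.83822648]
clk 12.48 pos [0.5189 0.1118 0.5146] F [ 0.7  -0.28 -3.  ] w 0.0139 gf 25.0
shift [0.0001 0.0107 0.0002] turn [ 0.0002 -0.      0.0005] joints [ 0.05  0.05  1.5   0.    1.6  -0.02]
```

```bash
cat >> h.py <<'E'
def feel(n=4):
    F=[];M=[]
    for k in range(n):
        manip.snapshot("side");s=manip.read_state();F.append(s["force"]);M.append(s["torque"])
    print("clk",round(s["clock"],2),"pos",np.round(s["ee_pos"],4),"F",np.mean(F,0).round(2),"M",np.mean(M,0).round(3),np.std(M,0).round(3),"w",round(s["grip_width"],4))
E
python3 -c "
from h import *
feel()"
python3 -m crank '[[[0,0,0,0,0.002,0,-1],[0,0,0,0,0.0015,0,-1],[0,0,0,0,0.0015,0,-1],[0,0,0,0,0.001,0,-1],[0,0,0,0,0.001,0,-1],[0,0,0,0,0,0,-1]]]' >/dev/null; python3 -c "
from h import *
feel()"
python3 -m crank '[[[0,0,0,0,0.001,0,-1],[0,0,0,0,0.001,0,-1],[0,0,0,0,0,0,-1]]]' >/dev/null; python3 -c "
from h import *
feel()"
```

```text
clk 12.68 pos [0.5189 0.1118 0.5145] F [-0.03 -0.33 -2.89] M [-0.035 -0.075  0.003] [0.022 0.003 0.03 ] w 0.0141
clk 13.38 pos [0.526  0.1123 0.5144] F [ 0.05 -0.09 -2.41] M [-0.029 -0.084  0.005] [0.011 0.01  0.016] w 0.0139
clk 13.83 pos [0.528  0.1124 0.5144] F [-0.   -0.25 -2.41] M [-0.035 -0.095  0.009] [0.015 0.022 0.019] w 0.0138
```

```bash

python3 -m crank '[[[0,0,0,0,0.001,0,-1],[0,0,0,0,0,0,-1]]]' >/dev/null; python3 -c "
from h import *
feel(3)"
python3 -m crank '[[[0,0,0,0,0.001,0,-1],[0,0,0,0,0,0,-1]]]' >/dev/null; python3 -c "
from h import *
feel(3)"
```

```text
clk 14.15 pos [0.529  0.1125 0.5144] F [ 0.08 -0.01 -1.86] M [-0.025 -0.097 -0.012] [0.03  0.029 0.016] w 0.014
clk 14.47 pos [0.5299 0.1126 0.5143] F [-1.01  0.31 -1.92] M [-0.043  0.112  0.015] [0.018 0.007 0.005] w 0.014
```

```bash

python3 -m crank '[[[0,0,0,0,-0.001,0,-1],[0,0,0,0,-0.0007,0.001,-1],[0,0,0,0,0,0.002,-1],[0,0,0,0,0,0.002,-1],[0,0,0,0,0,0.002,-1],[0,0,0,0,0,0.002,-1],[0,0,0,0,0,0.002,-1],[0,0,0,0,0,0.001,-1],[0,0,0,0,0,0,-1]]]' >/dev/null; python3 -c "
from h import *
feel(3)"
python3 -m crank '[[[0,0,0,0,0,0.002,-1],[0,0,0,0,0,0.002,-1],[0,0,0,0,0,0.002,-1],[0,0,0,0,0,0.001,-1],[0,0,0,0,0,0,-1]]]' >/dev/null; python3 -c "
from h import *
feel(3)"
```

```text
clk 15.37 pos [0.5283 0.1124 0.5025] F [ 0.15 -0.12 -2.41] M [-0.029 -0.064 -0.003] [0.03  0.001 0.018] w 0.0138
clk 15.93 pos [0.5283 0.1125 0.4955] F [-0.01  0.1  -2.44] M [-0.035 -0.079  0.015] [0.026 0.018 0.036] w 0.0137
```

```bash

python3 -m crank '[[[0,0,0,0,0,0.001,-1],[0,0,0,0,0,0.0015,-1],[0,0,0,0,0,0.0015,-1],[0,0,0,0,0,0.001,-1],[0,0,0,0,0,0,-1]]]' >/dev/null; python3 -c "
from h import *
feel(3)"
python3 -m crank '[[[0,0,0,0,0,0.0015,-1],[0,0,0,0,0,0.0015,-1],[0,0,0,0,0,0.001,-1],[0,0,0,0,0,0,-1]]]' >/dev/null; python3 -c "
from h import *
feel(3)"
```

```text
clk 16.5 pos [0.5283 0.1125 0.4905] F [ 0.2   0.33 -2.84] M [-0.015 -0.098  0.024] [0.022 0.028 0.007] w 0.0137
clk 16.98 pos [0.5283 0.1124 0.4864] F [ 0.22 -0.22 -2.24] M [-0.02  -0.084 -0.026] [0.005 0.017 0.009] w 0.0136
```

```bash

python3 -m crank '[[[0,0,0,0,0,0.001,-1],[0,0,0,0,0,0.001,-1],[0,0,0,0,0,0.001,-1],[0,0,0,0,0,0.001,-1],[0,0,0,0,0,0,-1]]]' >/dev/null; python3 -c "
from h import *
feel(4)"
python3 -m crank '[[[0,0,0,0,0,0.001,-1],[0,0,0,0,0,0.001,-1],[0,0,0,0,0,0.001,-1],[0,0,0,0,0,0.001,-1],[0,0,0,0,0,0,-1]]]' >/dev/null; python3 - <<'E'
from h import *
feel(4)
im2=manip.snapshot("side");im=manip.snapshot("wrist")
a=im[180:320,280:440,::-1];b=im2[190:310,215:355,::-1]
cv2.imwrite("pics/c4.png",np.hstack([cv2.resize(a,(400,350),interpolation=cv2.INTER_CUBIC),cv2.resize(b,(400,350),interpolation=cv2.INTER_CUBIC)]))
E
```

```text
clk 17.6 pos [0.5283 0.1124 0.4826] F [ 0.29 -0.39 -1.39] M [-0.009 -0.142 -0.008] [0.052 0.024 0.025] w 0.0134
clk 18.22 pos [0.5283 0.1124 0.4786] F [ 0.3   0.08 -1.36] M [-0.02  -0.215 -0.009] [0.024 0.041 0.012] w 0.0137
```

View pics/c4.png

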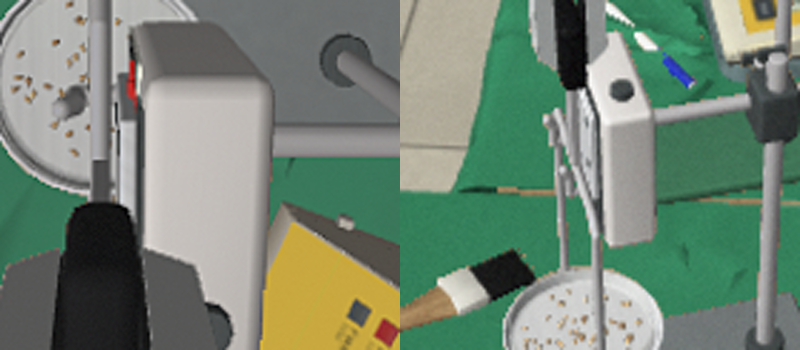

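```bash

python3 -m crank '[[[0,0,0,0,0.0003,0.001,-1],[0,0,0,0,0.0003,0.001,-1],[0,0,0,0,0,0.001,-1],[0,0,0,0,0,0,-1],[0,0,0,0,0,0,-1]]]' >/dev/null; python3 -c "
from h import *
feel(5)"
python3 -m crank '[[[0,0,0,0,0,0.001,-1],[0,0,0,0,0,0.001,-1],[0,0,0,0,0,0.0005,-1],[0,0,0,0,0,0,-1],[0,0,0,0,0,0,-1]]]' >/dev/null; python3 -c "
from h import *
feel(8)"
```

```text
clk 18.98 pos [0.5288 0.1125 0.4754] F [-0.53  0.05 -0.58] M [-0.024  0.115  0.009] [0.054 0.014 0.028] w 0.0138
clk 19.8 pos [0.5289 0.1125 0.4729] F [-1.15 -0.06 -0.12] M [-0.039  0.195  0.016] [0.009 0.013 0.033] w 0.0139
```

```bash

python3 -m crank '[[[0,0,0,0,-0.0002,0.0003,-1],[0,0,0,0,-0.0002,0.0003,-1],[0,0,0,0,0,0,-1],[0,0,0,0,0,0,-1]]]' >/dev/null; python3 -c "
from h import *
feel(10)"
```

```text
clk 20.63 pos [0.5286 0.1124 0.4724] F [-0.04 -0.02 -0.29] M [-0.036 -0.025 -0.003] [0.021 0.046 0.024] w 0.0138
```

```bash

python3 -m crank '[[[0,0,0,0,0,0.0005,-1],[0,0,0,0,0,0.0005,-1],[0,0,0,0,0,0,-1],[0,0,0,0,0,0,-1]]]' >/dev/null; python3 -c "
from h import *
feel(12)"
```

```text
clk 21.57 pos [0.5285 0.1125 0.4714] F [ 0.69 -0.11 -0.3 ] M [-0.002 -0.228  0.001] [0.03  0.028 0.024] w 0.0142
```

```bash

python3 -m crank '[[[0,0,0,0,0.0002,0.0007,-1],[0,0,0,0,0,0,-1],[0,0,0,0,0,0,-1]]]' >/dev/null; python3 -c "
from h import *
feel(12)"
```

```text
clk 22.42 pos [0.5287 0.1125 0.4706] F [ 0.43 -0.08  0.07] M [ 0.005 -0.177 -0.007] [0.035 0.016 0.029] w 0.014
```

```bash

python3 -m crank '[[[0,0,0,0,0.0002,0,-1],[0,0,0,0,0,0,-1],[0,0,0,0,0,0,-1],[0,0,0,0,0,0,-1]]]' 8 >/dev/null; python3 -c "
from h import *
feel(6)"
python3 -m crank '[[[0,0,0,0,0,0,-1],[0,0,0,0,0,0,-1],[0,0,0,0,0,0,-1]]]' 3; python3 - <<'E'
from h import *
feel(6)
im2=manip.snapshot("side");im=manip.snapshot("wrist")
a=im[180:320,280:440,::-1];b=im2[190:310,215:355,::-1]
cv2.imwrite("pics/c5.png",np.hstack([cv2.resize(a,(400,350),interpolation=cv2.INTER_CUBIC),cv2.resize(b,(400,350),interpolation=cv2.INTER_CUBIC)]))
E
```

```text
clk 23.05 pos [0.5288 0.1125 0.4706] F [-0.54 -0.16  0.01] M [-0.037  0.1    0.013] [0.033 0.039 0.027] w 0.0142
clock: 23.3
ee_pos: [0.5288, 0.1125, 0.4706]
orientation: [[-0.07, 0.998, -0.0], [0.998, 0.07, -0.0], [-0.0, -0.0, -1.0]]
force: [-0.9, 0.0, 0.1]
grip_width: 0.0141
grip_force: 3.0
clk 23.6 pos [0.5289 0.1125 0.4706] F [-1.13 -0.17 -0.17] M [-0.046  0.186  0.006] [0.027 0.026 0.033] w 0.0142
```

View pics/c5.png

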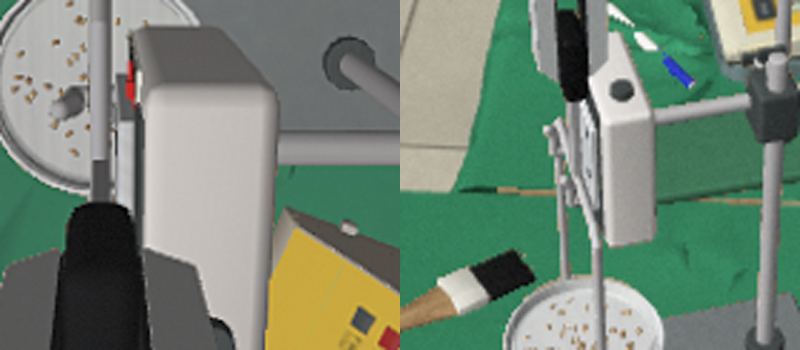

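```bash

python3 -m crank '[[[0,0,0,0,-0.0002,0,-1],[0,0,0,0,0,0,-0.68],[0,0,0,0,0,0,-0.64],[0,0,0,0,0,0,-0.58],[0,0,0,0,0,0,-0.5],[0,0,0,0,0,0,-0.4],[0,0,0,0,0,0,-0.3],[0,0,0,0,0,0,-0.3],[0,0,0,0,0,0,-0.3]]]'
python3 - <<'E'
from h import *
feel(3)
i=manip.camera_info("wrist");im=manip.snapshot("wrist")
a=im[150:340,200:440,::-1];b=manip.snapshot("side")[100:360,180:400,::-1]
cv2.imwrite("pics/c6.png",np.hstack([cv2.resize(a,(400,316)),cv2.resize(b,(267,316))]))
for q in ["pan_handle"]:
    print([(np.round(r["point"]),fz(r["point"],i,.283).round(4)) for r in manip.mark_of("wrist",q)[:1]])
E
```

```text
clock: 24.45
ee_pos: [0.5287, 0.1125, 0.4707]
orientation: [[-0.07, 0.998, 0.0], [0.998, 0.07, -0.0], [-0.0, 0.0, -1.0]]
force: [0.3, 0.4, -0.6]
grip_width: 0.0333
grip_force: 0.0
clk 24.6 pos [0.5287 0.1125 0.4706] F [-0.2  -0.19 -0.47] M [-0.043 -0.105  0.013] [0.031 0.029 0.014] w 0.0328
[]
```

View pics/c6.png

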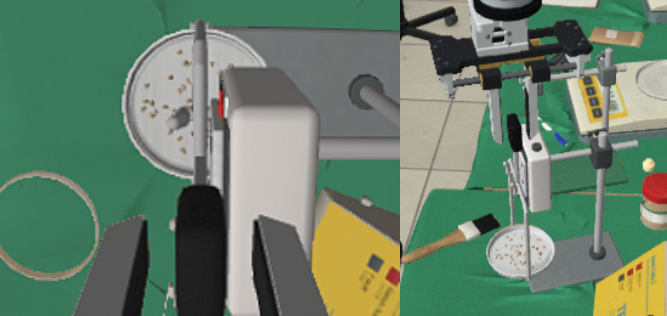

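```bash

python3 -m crank '[[[0,0,0,0,0,-0.004,-0.3],[0,0,0,0,0,-0.008,-0.3],[0,0,0,0,0,-0.012,-0.3],[0,0,0,0,0,-0.015,-0.3],[0,0,0,0,0,-0.015,-0.3],[0,0,0,0,0,-0.015,-0.3],[0,0,0,0,0,-0.015,-0.3],[0,0,0,0,0,-0.012,-0.3],[0,0,0,0,0,-0.006,-0.3],[0,0,0,0,0,0,-0.3],[0,0,0,0,0,0,-0.3],[0,0,0,0,0,0,-0.3]]]'
python3 - <<'E'
from h import *
im=manip.snapshot("side")
for c in ["side","top"]:
    if c=="top": manip.snapshot(c)
    for q in ["pan_handle","pan_bar","seed_dish"]: print(c,q,[np.round(r["point"]) for r in manip.mark_of(c,q)[:1]])
cv2.imwrite("pics/s7.png",cv2.resize(im[100:360,180:440,::-1],(520,520)))
E
```

```text
clock: 25.75
ee_pos: [0.5286, 0.1125, 0.5717]
orientation: [[-0.07, 0.998, -0.002], [0.998, 0.07, -0.0], [0.0, -0.002, -1.0]]
force: [-0.6, -0.2, 0.8]
grip_width: 0.0328
grip_force: 0.0
side pan_handle [array([275., 209.])]
side pan_bar [array([278., 251.])]
side seed_dish [array([278., 309.])]
top pan_handle []
top pan_bar []
top seed_dish []
```

View pics/s7.png

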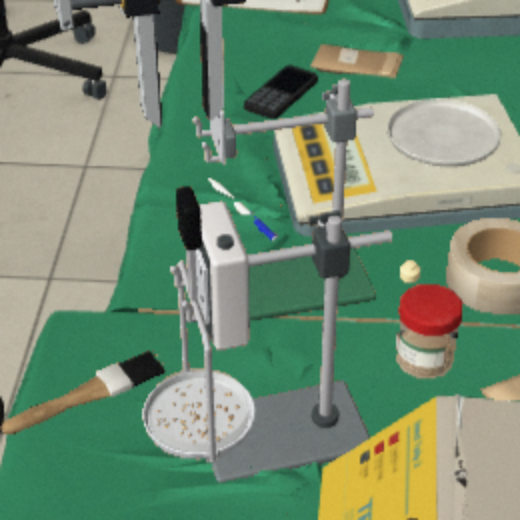

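The picture shows the pan hanging level in the balance fork: handle at crop (188,217), dish at (198,412). The gripper is well clear above it, so I'm handing the job in.

```bash
python3 -c "
from rig import manip
print(manip.finish_job())"
```

```text
the job is handed in; nothing more can be done
None
```

The pan with its seed dish now hangs level in the spring balance's fork; I let go only once the wrist force read about zero, moved the gripper clear, and handed the job in at about 26 s; it returned no verdict.

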